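# Tip the fine hone out of its till and lay it on the sloped rest

## Robot

A 6-joint arm with a two-finger parallel gripper is mounted at the origin on the work surface. World frame = base frame: x ahead of the robot, y to its left, z up, the work surface at z = 0. Lengths are in mm, angles in rad, forces in N, time in s.
With the tool pointing down it reaches from about 325 to 900 mm from the base axis. Payload 6.1 kg.
Tool frame: the origin (TCP) lies midway between the tips of the shut fingers; the grasp point (between the pads) lies 19 mm behind it (arm.grasp_offset is the distance from the TCP to the grasp point, in mm); z points along the fingers, y is the direction in which the jaws open and shut (so a half turn about z gives the same grasp; the last joint's range is limited). The gripper opens to 87 mm and grips with 3 to 60 N. Pads are 19 mm wide; open, the fingers measure 117 mm over their backs; the gripper's body (75 mm by 190 mm) begins 51 mm behind the grasp point.
Start: joints at [-1.402, 0.22, 1.526, -0, 1.395, -0.126], TCP at [181.586, -598.032, 222.538] pointing down, gripper open.
Joint ranges: [-2.98, 2.98], [-0.91, 2.08], [0.09, 2.57], [-1.24, 4.39], [0.2, 2.65], [-2.68, 2.68]. Speed limits (rad/s): [2.57, 2.57, 3.01, 3.14, 3.14, 3.14].

## Interface

Orientations are given as a rotation vector (axis times angle).
In Python, from rig import arm, snapshot, get_calibration gives the robot as it stands. The module is installed in compiled form; this text tells all that it offers.
- The arm moves only by the shell command python3 -m pendant 'ROWS' [OPENING] [FORCE]. ROWS is JSON, a list that holds one entry, the list of rows, each a list of 4 numbers: the shift along the world's x, y, z in mm, then the turn about the world's z in degrees. In form: [[[dx, dy, dz, twist], ...]]. A call has exactly 8 rows; each row shifts and turns the commanded pose from where the row before left it; what a row does not reach is not made up. A row lasts 1/10 s, in which the tool goes at most 50 mm and 8.59 degrees, less where a joint would pass 70% of its speed; a pose out of reach is approached as far as the arm can. A call is refused whole if a number of a shift passes 50 or a number of a turn 8.59, either way. A call with a gripper value outside its range is refused whole. OPENING is the opening, from 0 (shut) to 1 (fully open), set as the call begins (- or left out, the last holds). The fingers move at their own pace and stop on an object; FORCE is the grip in N (left out, the last holds). Time passes only in rows, so rows that do not move let the fingers close, or fill a call up. It gives the time, the measured TCP pose, the force and the opening at its end, in the units of the state.
- arm.get_state(): the state, without advancing time (a new reading comes with each control period).
- snapshot(name): name is "scene" or "side" or "wrist"; returns (picture, depth): 420x560x3 uint8, blue, green, red; 420x560 float32, mm along the optical axis (not along the pixel's ray), 0 where there is no reading.
- get_calibration(name): a dict with "fx", "fy", "cx", "cy" (pixels), "camera_from_world" (4x4, takes a point from world to camera coordinates). Camera axes: x right, y down, z forward; pixel columns grow to the right and rows downward; lengths in mm; the calibration is good to about 2 mm. A picture is of the moment at which its call begins: read the wrist's pose just before it. get_calibration takes no time and is no camera call; for the wrist camera it gives the pose at the moment of the call.
- arm.job_done(): hands the job in, once; it reports no verdict.
The state is a dict: "t": time; "joint_positions": joint angles; "joint_vel": joint speeds; "joint_torque": joint torques, N m; "eef_pos": TCP position; "ee_rot": TCP orientation; "wrist_force": force on the tool from outside, world axes, zero at the start; "moment": the same for the moment, N m; "grip_width": finger opening in mm.
Only numpy, scipy, OpenCV 4.12 (cv2) and the standard library are available. Lean on these libraries where they do the work, as an engineer would, in place of code of your own. Each camera call takes 0.05 s, during which the arm holds its last target.

## Task

Get the white fine hone ready for touching up a gouge: press down its end over the scoop in the sharpening till so that the hone tips up, lift it out, and lay it white face up on the sloped honing rest under the bar lamp, flat and straight along the ramp with its lower end against the brass stop, then let go. The hone is brittle, so do not let it drop, and leave the other two hones, the oil bottle, the gouge and the mallet where they are, without knocking the lamp.

Things in the scene. Friction and masses are not known exactly. Their poses are not given: they have to be found in the camera images.
- hone_white: The fine hone to be moved: flat bar 130 x 45 x 8 mm, 0.1 to 0.2 kg, white abrasive face on an aluminium backing. Origin: centre of its underside; x along its length, y across, z out of the white face. At the start it lies level in a bed, flush with the till's top, axes parallel to the till's, so its -x end is over the scoop and its +x end is the one that rises.
- hone_brown: The medium hone, same shape and axes, brown face; stays in its bed.
- hone_black: The coarse hone, same shape and axes, black face; stays in its bed.
- till: Sharpening till: fixed wooden block 184 (x) x 236 (y) x 57 mm high, origin at the centre of its underside, z up, -x side roughly towards the robot. Three beds along x, centred on y = -75, 0, +75 mm, hold one hone each, in any order. Beds are 51 mm wide between upright walls; their cork floor is at z = 49 mm from x = +15 to +84 mm; the -x part is the scoop.
- till_ridge (a point): Middle of the ridge (middle bed, bed floor height, till x = +15 mm) where the floor ends and the scoop begins; the ridge is at the same x in each bed. A hone's middle lies only 2 mm behind it (+x), so a light press (under 1 N) near the hone's -x end tips it about the ridge, down on to the scoop's ramp. Axes as the till.
- till_foot (a point): Bottom of the V-cut scoop (middle bed). The scoop's ramp goes down from the ridge towards -x at 36 degrees for 75 mm to here; a face square to it rises from here to the till's top at x = -84 mm. A tipped hone slides 12 mm down to that face and stays there by itself, leaning 36 degrees, its +x end 24 to 31 mm above the till's top.
- rest: Sloped honing rest: fixed dark wooden base board 160 x 90 x 10 mm that carries the ramp; origin on the bench below the middle of the ramp, x horizontal in the uphill direction, z up. The low end faces the robot roughly.
- rest_ramp: Ramp of the rest, inclined 30 degrees: wooden land 34 mm wide (the hone overhangs its sides), 12 mm thick. Origin on its surface, 58 mm above the bench, where the middle of the hone's underside belongs; x up the slope, y across, z square out of the surface. It runs from x = -73 to +67 mm; the brass stop, 50 mm wide, stands 6 mm above it, its face at x = -65 mm.
- lamp: Fixed LED bar lamp behind the rest: foot 110 mm across and post at its origin (underside of the foot); bar 44 (x) x 190 (y) x 20 mm centred at x = -110 mm, its underside 220 mm (218 at the diffuser) above the bench. It hangs over the upper half of the ramp: come in square to the ramp, leaning back to its low end, not straight down. Axes nearly as the rest.
- leg: Reddish chair leg lying along its x axis, fixed to the bench between till and rest: x = -150 to +160 mm, 75 mm wide, 72 mm high, with a dark steel holdfast 155 mm high near x = +85 mm, y = +5 to +50 mm. Origin on the bench under its middle.
- gouge: Loose carving gouge lying on the bench, 220 mm long along x, wooden handle 26 mm thick towards -x; leave it. Origin on the bench under its middle.
- oil: Loose bottle of honing oil standing on the bench behind the till, 50 mm across, 115 mm high; leave it. Origin: centre of its base.
- mallet: Loose round wooden mallet standing on its head on the bench behind the till, 92 mm across, 220 mm high; leave it. Origin: centre of its base.
There are look-alikes about, which are no part of the job. Leave any green look-alike of the hone_white alone.

How it is judged (in metres and radians):
On the way, in this order (a step that is already met when the one before it is completed fails the run):
1. the white hone is tipped up in its bed, its far end raised (leaning at least 23 degrees, still in the till) (angle between hone_white's own z axis and vertical above 0.4 rad and distance between hone_white and till below 0.14 m and height (world z) of hone_white below 0.075 m), for 0.2 s.
2. the white hone is held and lifted clear of the till (height (world z) of hone_white above 0.09 m and contact force between hone_white and till below 0.05 N and contact force between hone_white and the fingers above 0.5 N), for 0.2 s.
At the end, for the whole second after the job is handed in: White hone released, at rest on the ramp, face up, flat (4 mm, 4.5 deg), within 6 mm along the slope of its place at the stop, 10 mm sideways, 8 deg of straight. Other hones level in their beds (12 mm); bottle and mallet upright, they and the gouge within 30 mm of their starts (x of hone_white in the frame of rest_ramp between -0.006 and 0.006 m and y of hone_white in the frame of rest_ramp between -0.01 and 0.01 m and z of hone_white in the frame of rest_ramp between -0.004 and 0.004 m and angle between the z axis of hone_white and the z axis of rest_ramp, either way round below 0.08 rad and angle between the x axis of hone_white and the x axis of rest_ramp, either way round below 0.14 rad and angle between hone_white's own z axis and vertical below 0.8 rad and linear speed of hone_white below 0.02 m/s and contact force between hone_white and the fingers below 0.05 N and distance of each of hone_brown, hone_black from where it was at the start of the episode below 0.012 m and angle between each of hone_brown, hone_black, oil, mallet's own z axis and vertical below 0.1 rad and distance of each of oil, gouge, mallet from where it was at the start of the episode below 0.03 m); the robot touches nothing.
It fails at once if the white hone is dropped (falls freely faster than 0.6 m/s) (linear speed of hone_white above 0.6 m/s and contact force between hone_white and the fingers below 0.05 N).
It fails at once if another hone is pulled up or tipped out of its bed (angle between any of hone_brown, hone_black's own z axis and vertical above 0.3 rad).
It fails at once if the bottle or the mallet is knocked over, or the gouge, bottle or mallet is shoved away (angle between any of oil, mallet's own z axis and vertical above 0.4 rad or distance of any of oil, gouge, mallet from where it was at the start of the episode above 0.05 m).
It fails at once if the lamp is hit hard (more than 15 N) (contact force between lamp and the arm above 15 N or contact force between lamp and the fingers above 15 N or contact force between lamp and hone_white above 15 N).
It also fails if it takes over 69 s, if anything falls off the work surface, if the arm or the gripper's body presses on something with over 40 N, if the wrist force passes 120 N, or if a joint passes its speed limit or range.

## Working session

There is one attempt and no reset: what is moved stays moved. The work goes in short steps, Python scripts to look and compute and a shell command to move; the robot and the scene stay as the last step left them, time stands still between calls to the robot, and variables do not carry over. Pictures are saved under pics/ and viewed, and the job is handed in when it is done.

```bash
mkdir -p pics; python3 - <<'E'
from rig import arm,snapshot,get_calibration
import cv2,numpy as np
print(arm.get_state())
for n in["scene","side","wrist"]:
    c=get_calibration(n)
    p,d=snapshot(n); cv2.imwrite(f"pics/{n}0.png",p); np.savez(f"{n}0.npz",p=p,d=d,K=np.array([c["fx"],c["fy"],c["cx"],c["cy"]]),T=np.array(c["camera_from_world"]))
    print(n,c,(d>0).mean())
E
```

```text
{'t': 0.0, 'joint_positions': array([-1.40214063e+00,  2.21224438e-01,  1.52761773e+00,  1.76627458e-05,
        1.39473135e+00, -1.26098348e-01]), 'joint_vel': array([ 3.75265176e-05, -3.18804802e-04,  6.19901476e-04, -7.99686591e-04,
       -1.57890057e-03, -1.98351050e-05]), 'joint_torque': array([ 1.58023016e-03, -4.94618404e+01, -3.87371635e+01,  7.01367692e-02,
        5.70080441e-02, -1.44145883e-04]), 'eef_pos': array([ 181.46105105, -597.414674  ,  221.43482662]), 'ee_rot': array([-3.10557809e+00, -4.61028639e-01,  3.88751261e-05]), 'wrist_force': array([-0.11145596, -0.35095167,  0.19447273]), 'moment': array([-0.00728712, -0.03135699, -0.02871492]), 'grip_width': 87.24171260010152}
scene {'fx': 411.2546740711133, 'fy': 411.2546740711133, 'cx': 282.9060134688003, 'cy': 210.49162759634632, 'camera_from_world': array([[ 6.16258165e-01,  7.87540454e-01, -2.43067173e-03,
        -3.28690840e+02],
       [ 6.68405202e-01, -5.24660886e-01, -5.27224279e-01,
        -3.29788038e+02],
       [-4.16485726e-01,  3.23281593e-01, -8.49722691e-01,
         1.21422185e+03],
       [ 0.000
[... 370 characters left out ...]
    1.25772175e+02],
       [ 1.44087261e-01,  7.13107468e-01, -6.86087896e-01,
         1.05061630e+03],
       [ 0.00000000e+00,  0.00000000e+00,  0.00000000e+00,
         1.00000000e+00]])} 0.9962287414965987
wrist {'fx': 323.4295118110865, 'fy': 323.4295118110865, 'cx': 276.2552285945745, 'cy': 212.3059890853786, 'camera_from_world': array([[ 2.91343541e-01, -9.56614705e-01, -2.69228448e-03,
        -6.23098842e+02],
       [-9.20060361e-01, -2.80979049e-01,  2.73019608e-01,
        -3.21304178e+01],
       [-2.61931047e-01, -7.70654349e-02, -9.62004701e-01,
         3.91723001e+02],
       [ 0.00000000e+00,  0.00000000e+00,  0.00000000e+00,
         1.00000000e+00]])} 0.9961352040816327
```

View pics/scene0.png

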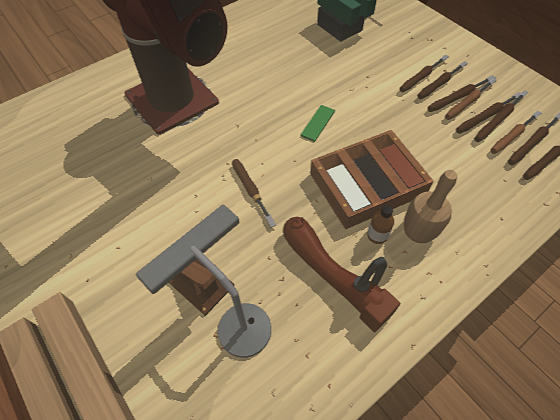

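View pics/side0.png

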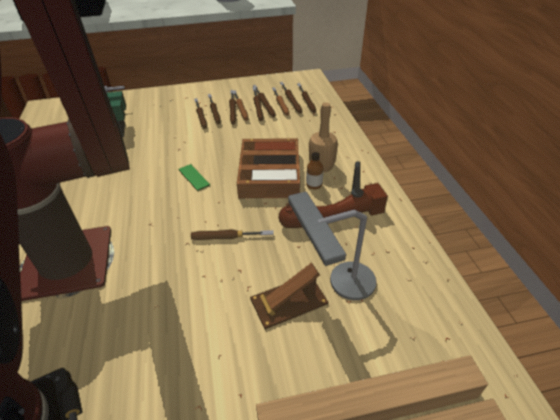

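View pics/wrist0.png

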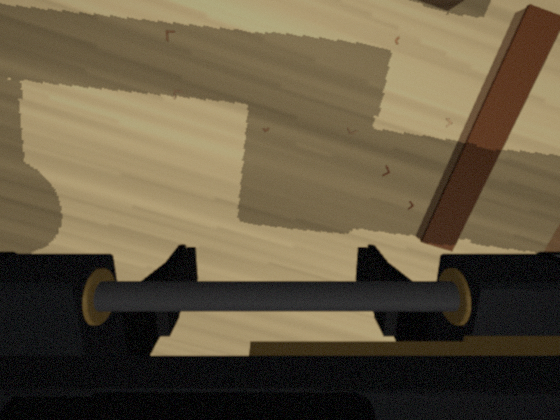

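White hone: scene (349,187), side (273,175). It could be confused with the green look-alike at scene (318,123), the black hone at (375,167), the brown hone at (403,163) or the pale bottle label at (378,235). I'll choose the white bar in the till, check it in a crop and measure it.

```bash
cat > h.py <<'E'
import numpy as np,cv2
def load(n):
    z=np.load(n+".npz"); return z['p'],z['d'],z['K'],z['T']
def cloud(d,K,T):
    v,u=np.mgrid[:d.shape[0],:d.shape[1]]
    c=np.stack([(u-K[0+2])/K[0]*d,(v-K[3])/K[1]*d,d],-1)
    return (c-T[:3,3])@T[:3,:3]
def proj(P,K,T):
    c=np.atleast_2d(P)@T[:3,:3].T+T[:3,3]; return c[:,:2]/c[:,2:]*K[:2]+K[2:]
def ray(u,v,z,K,T):
    R=T[:3,:3]; o=-R.T@T[:3,3]; q=R.T@np.array([(u-K[2])/K[0],(v-K[3])/K[1],1]); return o+q*(z-o[2])/q[2]
def rect(P):
    (c,s,a)=cv2.minAreaRect(P[:,:2].astype(np.float32)); return np.round(c,1),np.round(s,1),round(a,1)
E
python3 - <<'E'
from h import *
for n in["scene0","side0"]:
    p,d,K,T=load(n); W=cloud(d,K,T); hsv=cv2.cvtColor(p,cv2.COLOR_BGR2HSV)
    H,S,V=hsv[...,0],hsv[...,1],hsv[...,2]
    box=(W[...,2]>40)&(W[...,2]<75)&(W[...,0]>350)
    m=(S<40)&(V>170)&box
    k,l,st,ce=cv2.connectedComponentsWithStats(m.astype(np.uint8))
    for i in range(1,k):
        if st[i,4]>100: q=W[l==i]; print(n,"white",ce[i],st[i,4],q.mean(0).round(1),q[:,2].std().round(1),rect(q))
    # till top: all points z 52..62 near white
    w=W[l==1+np.argmax(st[1:,4])]; c=w.mean(0)
    m=(abs(W[...,2]-57)<4)&(np.hypot(W[...,0]-c[0],W[...,1]-c[1])<260)
    k,l,st,ce=cv2.connectedComponentsWithStats(m.astype(np.uint8)); 
    for i in range(1,k):
        if st[i,4]>60: q=W[l==i]; print("  top",ce[i].round(),st[i,4],q.mean(0).round(1),rect(q))
    x,y=ce[1+np.argmax(st[1:,4])].astype(int)
    cr=p[max(0,y-80):y+80,x-100:x+100]; cv2.imwrite(f"pics/crop_{n}.png",cv2.resize(cr,None,fx=3.5,fy=3.5,interpolation=2))
E
```

```text
scene0 white [347.94504182 187.10274791] 837 [580.1 159.   57.9] 1.6 (array([578.2, 162. ]), array([ 50. , 130.9]), 76.7)
  top [372. 174.] 5277 [587.5 230.8  57.5] (array([577.7, 236.7]), array([238.2, 185.7]), 77.3)
  top [419. 230.] 64 [762.9 205.1  56.9] (array([758.9, 208.6]), array([80.8, 26.3]), 15.4)
  top [305. 241.] 444 [627.7 -11.3  57. ] (array([623.1,  -4.8]), array([122.6,  53.9]), 2.7)
  top [347. 280.] 203 [752.3  -2.2  56.3] (array([750.5,  -5.9]), array([48.8, 38.4]), 33.1)
side0 white [273.61084906 174.41745283] 424 [576.8 156.9  59.1] 1.5 (array([578.1, 156.5]), array([ 49.2, 128.7]), 77.1)
  top [271. 162.] 2308 [581.6 223.9  58.5] (array([578.9, 236.8]), array([242.5, 184.1]), 77.3)
  top [347. 201.] 136 [748.   -2.6  56.1] (array([741. ,  -8.2]), array([74.5, 38.4]), 23.8)
  top [288. 215.] 75 [577.9 -18.   57. ] (array([576.8, -16.6]), array([24.5, 53. ]), 33.4)
```

View pics/crop_scene0.png

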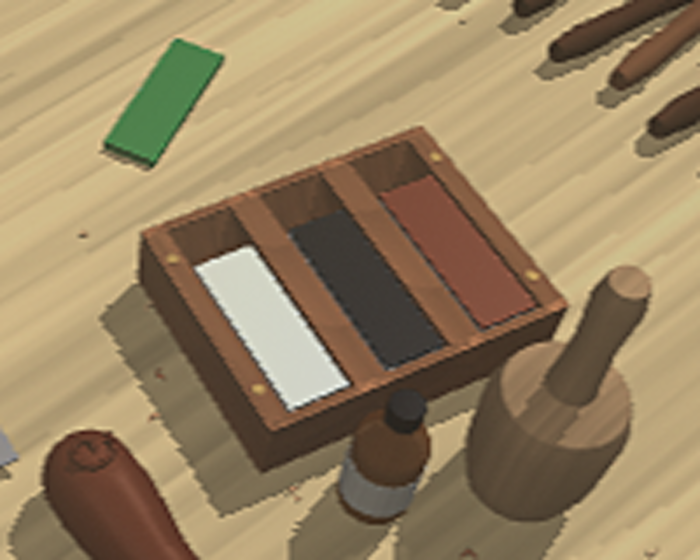

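```bash
python3 - <<'E'
from h import *
for n in["scene0","side0"]:
    p,d,K,T=load(n); W=cloud(d,K,T); hsv=cv2.cvtColor(p,cv2.COLOR_BGR2HSV)
    H,S,V=hsv[...,0].astype(int),hsv[...,1],hsv[...,2]
    X,Y,Z=W[...,0],W[...,1],W[...,2]
    def comps(m,t,mn=80):
        k,l,st,ce=cv2.connectedComponentsWithStats(m.astype(np.uint8))
        for i in range(1,k):
            if st[i,4]>mn: q=W[l==i]; print(n,t,ce[i].round(),st[i,4],q.mean(0).round(1),q.min(0).round(),q.max(0).round(),rect(q))
    reg=(X>350)&(X<900)&(Y<0)&(Y>-450)
    comps(reg&(Z>225)&(Z<255),"bar")
    comps(reg&(Z>13)&(Z<130)&(S>60)&((H<14)|(H>170)),"ramp-ish")
    comps(reg&(Z>5)&(Z<14),"board-ish")
    comps(reg&(Z>3)&(Z<25)&(S<50),"foot")
    comps(reg&(Z>15)&(Z<50)&(H>14)&(H<30)&(S>120),"brass",15)
x,y=290,290
p=load("side0")[0]; cv2.imwrite("pics/rest_side.png",cv2.resize(p[180:350,220:420],None,fx=3.5,fy=3.5,interpolation=2))
E
```

```text
scene0 bar [190. 252.] 3396 [ 593.3 -241.9  239.8] [ 548. -334.  225.] [ 690. -143.  246.] (array([ 624.1, -233.3]), array([132.7, 189.8]), 6.7)
scene0 ramp-ish [331. 273.] 2342 [714.2 -16.7  53. ] [562. -38.  13.] [859.  -0.  75.] (array([710.4, -18.8]), array([297.8,  37.5]), 0.0)
scene0 ramp-ish [198. 274.] 461 [ 557.9 -239.4   73.2] [ 499. -264.   13.] [ 596. -213.   94.] (array([ 548.2, -236.2]), array([92.6, 43.7]), 10.5)
scene0 board-ish [197. 293.] 948 [ 564.9 -258.8   10.9] [ 500. -296.    5.] [ 614. -206.   14.] (array([ 552.2, -248.7]), array([114.1,  73.1]), 11.6)
scene0 board-ish [249. 339.] 320 [ 713.1 -226.8   12.2] [ 655. -279.    5.] [ 744. -169.   14.] (array([ 703. , -221.8]), array([ 82.2, 110.5]), 9.4)
scene0 foot [267. 216.] 115 [504.9 -24.9  15.7] [453. -37.   3.] [536. -14.  20.] (array([494.4, -21.2]), array([17. , 84.1]), 79.4)
scene0 foot [244. 331.] 2030 [ 695.3 -226.3   16.2] [ 636. -278.    4.] [ 744. -168.   25.] (array([ 690.7, -224.2]), array([108.1, 107.3]), 71.5)
scene0 brass [256. 196.] 25 [446.1 -15.3  22.1] [440. -23.  19.] [453.  -7.  26.] (arra
[... 923 characters left out ...]
 [353. 281.] 1266 [ 685.9 -233.8   16.4] [ 636. -279.    3.] [ 742. -172.   25.] (array([ 688.5, -227.4]), array([104. , 107.1]), 64.7)
side0 brass [223. 235.] 118 [403.8 -15.9  20.6] [350. -25.  15.] [451.  -2.  29.] (array([400.5, -14.5]), array([ 14. , 101.2]), 82.4)
side0 brass [309. 292.] 34 [ 574.5 -249.3   27.6] [ 567. -252.   16.] [ 586. -243.   49.] (array([ 575.5, -249.2]), array([ 7.2, 20.5]), 74.6)
side0 brass [268. 304.] 116 [ 475.7 -260.3   28.3] [ 463. -281.   15.] [ 495. -231.   35.] (array([ 479.8, -254.9]), array([24.6, 50.1]), 13.5)
side0 brass [285. 302.] 39 [ 514.1 -263.4   27.9] [ 500. -268.   16.] [ 525. -259.   49.] (array([ 512.3, -263.7]), array([26.2,  4.1]), 14.3)
```

View pics/rest_side.png

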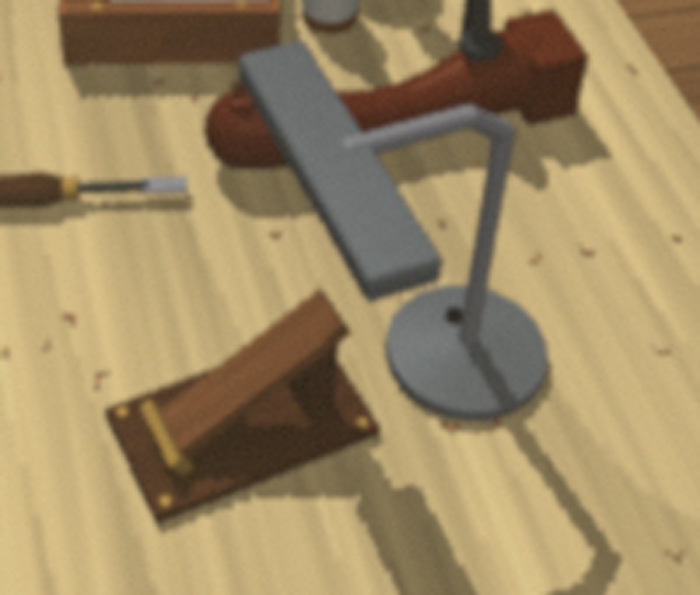

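```bash
python3 - <<'E'
from h import *
p,d,K,T=load("wrist0"); print("wrist cam",(-T[:3,:3].T@T[:3,3]).round(1))
for n in["scene0","side0"]:
    p,d,K,T=load(n); W=cloud(d,K,T)
    X,Y,Z=W[...,0],W[...,1],W[...,2]
    # bar: z>236 top only, limit to x<612
    m=(Z>236)&(X>520)&(X<612)&(Y<-120)&(Y>-350); print(n,"bar",rect(W[m]))
    m=(Z>35)&(Z<97)&(X>450)&(X<640)&(Y<-190)&(Y>-300); q=W[m]
    # iterative plane fit
    c=np.array([528,-243.5,58]); nn=np.array([-.49,-.1,.866])
    for i in range(8):
        r=q[abs((q-c)@nn)<(8 if i<3 else 4)]; c=r.mean(0); nn=np.linalg.svd(r-c)[2][2]; nn*=np.sign(nn[2])
    up=np.array([-nn[0],-nn[1]]); yaw=np.degrees(np.arctan2(up[1],up[0])); print(n,"ramp n",nn.round(3),"tilt",np.degrees(np.arccos(nn[2])).round(1),"yaw",yaw.round(1),len(r),rect(r), "range z",r[:,2].min().round(),r[:,2].max().round())
    s=58; t=(58-c[2]); 
    # centre line by bins along yaw ~11.5
    for yw in (11.5,):
        e=np.array([np.cos(np.radians(yw)),np.sin(np.radians(yw))]); f=np.array([-e[1],e[0]])
        a=r[:,:2]@e; b=r[:,:2]@f
        for lo in np.arange(a.min(),a.max(),15):
            k=(a>=lo)&(a<lo+15)
            if k.sum()>10: print("  a",lo.round(),"b",np.percentile(b[k],[2,98]).round(1),"z",r[k,2].mean().round(1),a[k].mean().round(1))
    m=(Z>7)&(Z<13)&(X>430)&(X<630)&(Y<-180)&(Y>-310); q=W[m]; print(n,"board",rect(q),len(q))
E
```

```text
wrist cam [ 254.6 -574.9  383.9]
scene0 bar (array([ 585. , -237.9]), array([ 54. , 189.8]), 6.7)
scene0 ramp n [-0.481 -0.112  0.87 ] tilt 29.6 yaw 13.1 434 (array([ 553.1, -239.6]), array([76.9, 34.4]), 11.9) range z 50.0 94.0
  a 456.0 b [-362.2 -328.3] z 54.6 463.8
  a 471.0 b [-361.4 -329. ] z 63.3 478.4
  a 486.0 b [-361.5 -328.6] z 71.9 493.6
  a 501.0 b [-361.9 -329.9] z 80.7 508.5
  a 516.0 b [-361.7 -331.9] z 89.0 523.8
  a 531.0 b [-359.3 -334.2] z 90.2 531.8
scene0 board (array([ 550. , -240.4]), array([113.3,  90. ]), 11.7) 896
side0 bar (array([ 585.9, -239.4]), array([ 53.4, 189.8]), 8.0)
side0 ramp n [-0.484 -0.113  0.868] tilt 29.8 yaw 13.1 716 (array([ 538.9, -242. ]), array([104.6,  37.5]), 11.6) range z 35.0 96.0
  a 428.0 b [-362.9 -328.9] z 38.8 436.7
  a 443.0 b [-362.6 -329.8] z 46.1 450.1
  a 458.0 b [-362.4 -328.8] z 54.5 464.9
  a 473.0 b [-362.  -328.2] z 63.0 480.0
  a 488.0 b [-362.  -329.1] z 72.0 495.1
  a 503.0 b [-362.3 -327.8] z 80.7 510.3
  a 518.0 b [-360.9 -328.1] z 89.0 524.8
side0 board (array([ 525.6, -233.8]), array([160.6, 114.1]), 11.9) 1149
```

```bash
R='[14.3,32,0,6.27]'; python3 -m pendant '[[[14.3,32,0,6.27],[14.3,32,0,6.27],[14.3,32,0,6.27],[14.3,32,0,6.27],[14.3,32,0,6.27],[14.3,32,0,6.27],[14.3,32,0,6.27],[14.3,32,0,6.27]]]' 0 20
```

```text
t: 0.95
eef_pos: [296.2, -340.5, 222.3]
ee_rot: [-2.615, -1.741, -0.0]
wrist_force: [0.8, -0.5, -0.8]
grip_width: 31.1
```

```bash
python3 -m pendant '[[[14.3,32,0,6.27],[14.3,32,0,6.27],[14.3,32,0,6.27],[14.3,32,0,6.27],[14.3,32,0,6.27],[14.3,32,0,6.27],[14.3,32,0,6.27],[14.3,32,0,6.27]]]' && python3 -m pendant '[[[14.3,32,0,6.27],[14.3,32,0,6.27],[14.3,32,0,6.27],[14.3,32,0,6.27],[14.3,32,0,6.27],[14.3,32,0,6.27],[14.3,32,0,6.27],[14.3,32,0,6.27]]]'
cat > look.py <<'E'
import sys,numpy as np,cv2
from rig import arm,snapshot,get_calibration
tag=sys.argv[1]
for n in sys.argv[2:]:
    c=get_calibration(n); p,d=snapshot(n); cv2.imwrite(f"pics/{n}{tag}.png",p)
    np.savez(f"{n}{tag}.npz",p=p,d=d,K=np.array([c["fx"],c["fy"],c["cx"],c["cy"]]),T=np.array(c["camera_from_world"]))
s=arm.get_state(); R=cv2.Rodrigues(np.array(s["ee_rot"]))[0]
print(s["t"],s["eef_pos"].round(1),"yaw",np.degrees(np.arctan2(R[1,0],R[0,0])).round(2),"z",R[:,2].round(3),"F",s["wrist_force"].round(2),s["grip_width"].round(1),s["joint_positions"].round(2))
E
python3 look.py 1 wrist side
```

```text
t: 1.75
eef_pos: [410.6, -84.6, 222.5]
ee_rot: [1.631, 2.685, -0.0]
wrist_force: [0.4, -0.8, 0.5]
grip_width: 0.5
t: 2.55
eef_pos: [525.0, 171.4, 222.2]
ee_rot: [-0.338, -3.123, 0.0]
wrist_force: [0.6, -0.3, 0.7]
grip_width: 0.3Traceback (most recent call last):
  File "look.py", line 8, in <module>
    print(s["t"],s["eef_pos"].round(1),"yaw",np.degrees(np.arctan2(R[1,0],R[0,0])).round(2),"z",R[:,2].round(3),"F",s["wrist_force"].round(2),s["grip_width"].round(1),s["joint_positions"].round(2))
                                                                                                                                              ^^^^^^^^^^^^^^^^^^^^^
AttributeError: 'float' object has no attribute 'round'
```

```bash
sed -i 's/s\["grip_width"\].round(1)/round(s["grip_width"],1)/' look.py; python3 look.py 1
```

```text
2.65 [525.4 173.2 222. ] yaw 167.7 z [-0.     0.001 -1.   ] F [-0.92 -1.51  0.73] 0.4 [ 0.18  0.05  1.72  0.    1.38 -1.18]
```

View pics/wrist1.png

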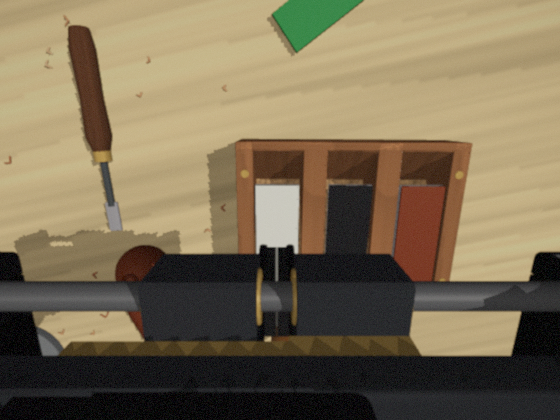

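The wrist view shows the white hone at cols 255-300 with its -x end at row 184. The fingers (about col 276) sit over it. I'll refine its position from this close view.

```bash
python3 - <<'E'
from h import *
p,d,K,T=load("wrist1"); hsv=cv2.cvtColor(p,cv2.COLOR_BGR2HSV)
m=(hsv[...,1]<50)&(hsv[...,2]>150); m[:150]=0;m[245:]=0;m[:,:230]=0;m[:,330:]=0
v,u=np.nonzero(m); q=cloud(d,K,T)[m]; print(len(u),q.mean(0).round(1),u.min(),u.max(),v.min())
rows=range(195,240,8)
for r in rows:
    c=u[v==r]; a,b=ray(c.min()-.5,r,57,K,T),ray(c.max()+.5,r,57,K,T); print(r,a.round(1),b.round(1),np.linalg.norm(a-b).round(1),((a+b)/2).round(1))
t=[v[u==c].min() for c in range(260,296)]; print("end",ray(278,np.median(t)-.5,57,K,T).round(1))
E
```

```text
2552 [545.9 169.2  59.3] 255 298 185
195 [521.3 151.9  57. ] [530.8 195.5  57. ] 44.6 [526.  173.7  57. ]
203 [529.6 150.   57. ] [539.2 193.8  57. ] 44.9 [534.4 171.9  57. ]
211 [538. 148.  57.] [547.7 192.2  57. ] 45.2 [542.9 170.1  57. ]
219 [546.6 145.9  57. ] [556.3 190.4  57. ] 45.5 [551.4 168.2  57. ]
227 [555.3 143.9  57. ] [564.8 187.7  57. ] 44.8 [560.1 165.8  57. ]
235 [564.1 141.8  57. ] [573.7 185.9  57. ] 45.1 [568.9 163.8  57. ]
end [515.4 177.1  57. ]
```

```bash
python3 -m pendant '[[[0,0,-27,0],[0,0,-27,0],[0,0,-27,0],[0,0,-25,0],[0,0,-22,0],[0,0,-16,0],[0,0,-10,0],[0,0,-4,0]]]' && python3 -m pendant '[[[0,0,-4.5,0],[0,0,-4.5,0],[0,0,-4.5,0],[0,0,-4,0],[0,0,-4,0],[0,0,-4,0],[0,0,-4,0],[0,0,-3,0]]]'; python3 look.py 2 side
```

```text
t: 3.45
eef_pos: [523.8, 169.3, 63.4]
ee_rot: [-0.347, -3.12, 0.001]
wrist_force: [0.9, 0.7, -0.2]
grip_width: 0.4
t: 4.25
eef_pos: [524.6, 170.0, 31.6]
ee_rot: [-0.346, -3.122, 0.0]
wrist_force: [0.2, -0.5, 0.3]
grip_width: 0.5
4.3 [524.3 169.9  31.1] yaw 167.37 z [-0.001 -0.    -1.   ] F [ 0.21 -1.15 -1.26] 0.8 [ 0.17  0.27  1.86 -0.    1.01 -1.18]
```

View pics/side2.png

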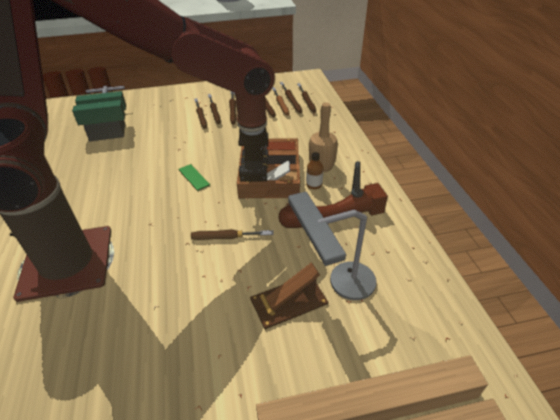

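```bash
python3 -m pendant '[[[0,0,5,0],[0,0,15,0],[0,0,25,0],[0,0,30,0],[0,0,35,0],[0,0,20,0],[0,0,0,0],[0,0,0,0]]]' 0.75; python3 look.py 3 scene side wrist
```

```text
t: 5.1
eef_pos: [525.2, 170.0, 163.3]
ee_rot: [0.345, 3.12, 0.001]
wrist_force: [-0.2, -0.9, -1.0]
grip_width: 56.2
5.25 [523.7 169.8 160.7] yaw 167.37 z [-0.002 -0.    -1.   ] F [-0.51  0.2  -0.07] 63.2 [ 0.17  0.1   1.78 -0.    1.26 -1.18]
```

```bash
python3 - <<'E'
import cv2
a=cv2.imread("pics/side3.png")[110:230,200:360];b=cv2.imread("pics/scene3.png")[110:230,290:450]
cv2.imwrite("pics/c3.png",cv2.hconcat([cv2.resize(a,(400,300)),cv2.resize(b,(400,300))]))
E
```

```text
(no output)
```

View pics/c3.png

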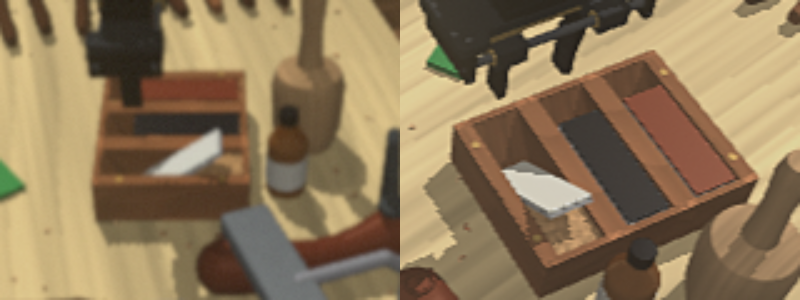

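View pics/wrist3.png

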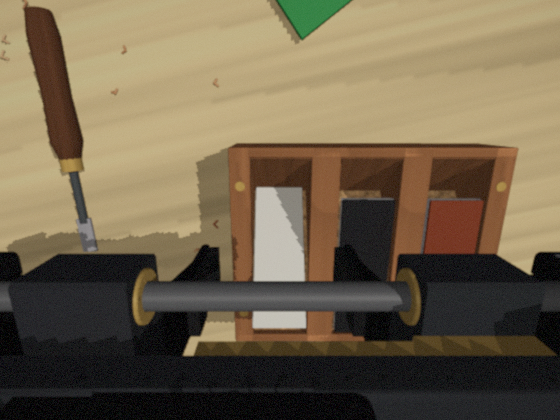

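The hone is tipped and leaning by itself, white face up. I'll measure it.

```bash
cat >> h.py <<'E'
def white(n,lo,hi,reg,o=None,yaw=0,smax=45,vmin=140):
    p,d,K,T=load(n); W=cloud(d,K,T); hsv=cv2.cvtColor(p,cv2.COLOR_BGR2HSV)
    X,Y,Z=W[...,0],W[...,1],W[...,2]
    m=(hsv[...,1]<smax)&(hsv[...,2]>vmin)&(Z>lo)&(Z<hi)&(X>reg[0])&(X<reg[1])&(Y>reg[2])&(Y<reg[3])
    k,l,st,ce=cv2.connectedComponentsWithStats(m.astype(np.uint8)); 
    if k<2: print("none");return
    i=1+np.argmax(st[1:,4]); q=W[l==i]; c=q.mean(0)
    for _ in range(4):
        nn=np.linalg.svd(q-c)[2][2]; k=abs((q-c)@nn)<3; q=q[k]; c=q.mean(0)
    nn*=np.sign(nn[2]); print(n,ce[i].round(),len(q),"tilt",np.degrees(np.arccos(nn[2])).round(1),"uphill az",np.degrees(np.arctan2(-nn[1],-nn[0])).round(1),"z",q[:,2].min().round(1),q[:,2].max().round(1))
    if o is not None:
        a=np.radians(yaw); e=np.array([np.cos(a),np.sin(a)]); f=np.array([-e[1],e[0]]); x=(q[:,:2]-o)@e; y=(q[:,:2]-o)@f
        print("   x",np.percentile(x,[0.5,99.5]).round(1),"y",np.percentile(y,[1,99]).round(1), "z at x pct", q[x>np.percentile(x,96),2].mean().round(1),q[x<np.percentile(x,4),2].mean().round(1))
    return q
E
python3 - <<'E'
from h import *
for n in["scene3","side3"]: white(n,10,110,(480,680,90,240),np.array([561.8,163.8]),-12.7)
E
```

```text
scene3 [348. 186.] 320 tilt 35.7 uphill az -12.7 z 16.3 89.8
   x [-42.7  55.4] y [-22.4  20.5] z at x pct 88.2 22.4
side3 [276. 172.] 212 tilt 36.1 uphill az -12.5 z 34.0 92.3
   x [-19.6  55.8] y [-24.7  20.7] z at x pct 89.8 38.1
```

```bash
python3 -m pendant '[[[15,-3,0,0],[17,-4,0,0],[17,-4,0,0],[17,-3.5,0,0],[12,-2,0,0],[5,-1,-8,0],[0,0,-16,0],[0,0,-16,0]]]' && python3 -m pendant '[[[0,0,-16,0],[0,0,-16,0],[0,0,-12,0],[0,0,-8,0],[0,0,-5,0],[0,0,-2,0],[0,0,0,0],[0,0,0,0]]]'; python3 look.py 4 scene
```

```text
t: 6.05
eef_pos: [606.5, 152.5, 119.6]
ee_rot: [-0.345, -3.12, 0.001]
wrist_force: [-0.3, 0.3, 0.1]
grip_width: 65.2
t: 6.85
eef_pos: [608.4, 152.6, 63.8]
ee_rot: [0.345, 3.121, 0.001]
wrist_force: [0.1, -1.5, -0.1]
grip_width: 65.5
6.9 [608.4 152.5  63.9] yaw 167.37 z [ 0.001  0.    -1.   ] F [-0.59 -0.08 -0.53] 65.1 [ 0.12  0.38  1.64 -0.    1.12 -1.23]
```

```bash
python3 -m pendant '[[[0,0,-2,0],[0,0,0,0],[0,0,0,0],[0,0,0,0],[0,0,0,0],[0,0,0,0],[0,0,0,0],[0,0,0,0]]]' 0.3 50;  python3 look.py 5 scene side; python3 - <<'E'
import cv2
a=cv2.imread("pics/side5.png")[110:230,200:360];b=cv2.imread("pics/scene5.png")[110:230,290:450]
cv2.imwrite("pics/c5.png",cv2.hconcat([cv2.resize(a,(400,300)),cv2.resize(b,(400,300))]))
E
```

```text
t: 7.7
eef_pos: [607.8, 152.5, 61.1]
ee_rot: [0.346, 3.122, 0.0]
wrist_force: [0.8, 0.4, 0.8]
grip_width: 44.4
7.8 [607.8 152.5  61.1] yaw 167.37 z [ 0.  0. -1.] F [ 0.85  0.14 -0.56] 44.3 [ 0.12  0.38  1.65  0.    1.11 -1.23]
```

View pics/c5.png

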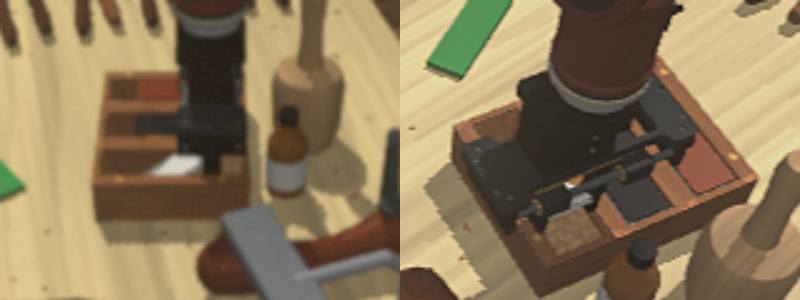

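```bash
python3 -m pendant '[[[0,0,2,0],[0,0,4,0],[0,0,6,0],[0,0,8,0],[0,0,10,0],[0,0,10,0],[0,0,10,0],[0,0,10,0]]]' && python3 -m pendant '[[[0,0,10,0],[0,0,10,0],[0,0,10,0],[0,0,10,0],[0,0,10,0],[0,0,10,0],[0,0,5,0],[0,0,0,0]]]';  python3 look.py 6 scene side wrist; python3 - <<'E'
import cv2
a=cv2.imread("pics/side6.png")[70:250,200:440];b=cv2.imread("pics/scene6.png")[70:250,240:480]
cv2.imwrite("pics/c6.png",cv2.hconcat([cv2.resize(a,(400,300)),cv2.resize(b,(400,300))]))
from h import *
for n in["scene6","side6"]: white(n,60,210,(480,680,90,240),np.array([561.8,163.8]),-12.7)
E
```

```text
t: 8.6
eef_pos: [608.0, 152.5, 122.3]
ee_rot: [0.345, 3.122, 0.0]
wrist_force: [-0.3, 0.1, -1.5]
grip_width: 44.4
t: 9.4
eef_pos: [608.4, 152.5, 187.3]
ee_rot: [0.345, 3.121, 0.001]
wrist_force: [0.6, -0.5, -2.1]
grip_width: 44.4
9.55 [607.4 152.4 185.4] yaw 167.37 z [-0.001 -0.    -1.   ] F [-0.39  0.51 -1.44] 43.9 [ 0.12  0.25  1.56 -0.    1.33 -1.23]
scene6 [373. 151.] 1 tilt 0.0 uphill az -180.0 z 209.1 209.1
   x [47.3 47.3] y [19. 19.] z at x pct nan nan
side6 [264. 143.] 266 tilt 36.2 uphill az -10.9 z 137.8 199.4
   x [-48.4  31.9] y [-24.8  19.9] z at x pct 196.4 139.5h.py:26: RuntimeWarning: Mean of empty slice.
  print("   x",np.percentile(x,[0.5,99.5]).round(1),"y",np.percentile(y,[1,99]).round(1), "z at x pct", q[x>np.percentile(x,96),2].mean().round(1),q[x<np.percentile(x,4),2].mean().round(1))
  ret = ret.dtype.type(ret / rcount)
```

View pics/c6.png

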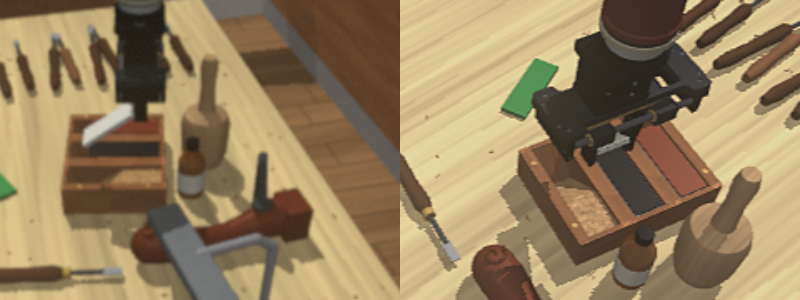

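View pics/wrist6.png

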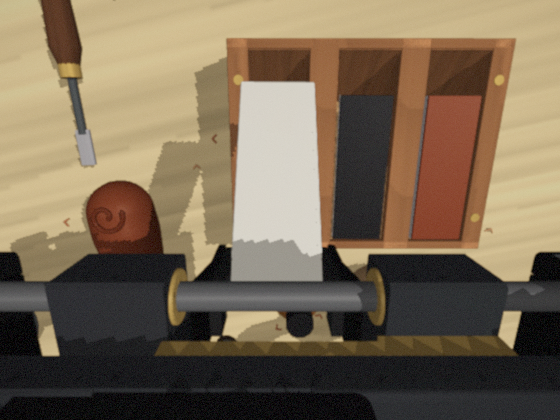

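The hone is held at 36°, clear of the till and with no slip. The commands can't tilt the tool, and the lamp bar hangs over rest x +30 to +74. That means I can't lay the hone down while holding its upper end. I'll lean it over the brass stop with its lower end on the bench, re-grip it lower down, then place it.

```bash
python3 -m pendant '[[[-8,-9,0,2],[-15,-18,0,3],[-18,-22,0,3],[-18,-22,0,3.3],[-18,-22,0,3.3],[-18,-22,0,3.3],[-18,-20,0,3.3],[-15,-17,0,3.1]]]' && python3 -m pendant '[[[0,-18,0,0],[0,-28,0,0],[0,-36,0,0],[0,-40,0,0],[0,-40,0,0],[0,-38,0,0],[0,-28,0,0],[0,-15,0,0]]]' && python3 -m pendant '[[[0,-8,0,0],[0,-2,0,0],[0,0,0,0],[0,0,-10,0],[0,0,-15,0],[0,0,-15,0],[0,0,-10,0],[0,0,0,0]]]' ; python3 look.py 7 scene side wrist
```

```text
t: 10.35
eef_pos: [478.4, -0.4, 185.4]
ee_rot: [0.322, -3.124, -0.0]
wrist_force: [0.2, 0.1, -2.2]
grip_width: 44.4
t: 11.15
eef_pos: [479.2, -244.5, 185.4]
ee_rot: [0.316, -3.125, -0.0]
wrist_force: [0.8, -0.3, -2.0]
grip_width: 44.0
t: 11.95
eef_pos: [478.3, -251.2, 133.1]
ee_rot: [0.319, -3.122, -0.005]
wrist_force: [0.2, 0.3, -1.3]
grip_width: 44.0
12.1 [ 480.  -252.7  136.2] yaw -168.33 z [ 0. -0. -1.] F [-0.23  0.11 -1.23] 44.3 [-0.63  0.1   1.83 -0.    1.21 -2.4 ]
```

View pics/side7.png

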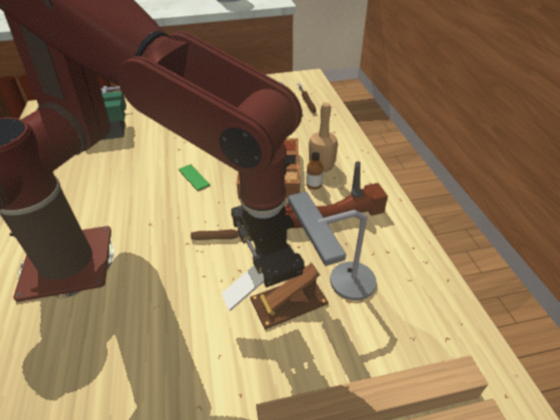

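View pics/wrist7.png

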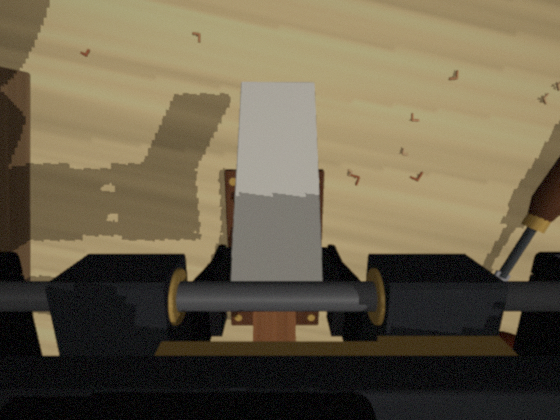

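```bash
python3 - <<'E'
from h import *
p,d,K,T=load("wrist7"); W=cloud(d,K,T); hsv=cv2.cvtColor(p,cv2.COLOR_BGR2HSV)
O=np.array([529.3,-244.5]);a=np.radians(11.7);e=np.array([np.cos(a),np.sin(a)]);f=np.array([-e[1],e[0]])
def rf(P): return np.round([(P[:2]-O)@e,(P[:2]-O)@f,P[2]],1)
print("TCP rest",rf(np.array([479.5,-252.3,135])))
# screws on board (brass) 
H,S,V=[hsv[...,i].astype(int) for i in range(3)]
m=((H>15)&(H<32)&(S>110)&(V>110)&(W[...,2]<25)&(W[...,2]>6)); m[:165]=0;m[335:]=0;m[:,:215]=0;m[:,335:]=0
k,l,st,ce=cv2.connectedComponentsWithStats(m.astype(np.uint8))
for i in range(1,k):
    if st[i,4]>8: print(ce[i].round(),st[i,4],rf(ray(*ce[i],10,K,T)))
# dark board edges at rows
for r in (176,184,195,205):
    q=(W[r,:,2]>6)&(W[r,:,2]<14)&(V[r]<140); c=np.nonzero(q)[0]; c=c[(c>200)&(c<340)]
    if len(c): print(r,c.min(),c.max(),rf(ray(c.min()-.5,r,10,K,T)),rf(ray(c.max()+.5,r,10,K,T)))
white("wrist7",70,160,(350,560,-330,-150),O,11.7)
white("side7",70,160,(350,560,-330,-150),O,11.7)
E
```

```text
TCP rest [-50.3   2.5 135. ]
[232. 182.] 42 [-70.6 -36.4  10. ]
[238. 318.] 33 [ 70. -35.  10.]
[311. 317.] 35 [69.7 38.9 10. ]
176 225 323 [-75.6 -42.8  10. ] [-75.6  46.   10. ]
184 225 323 [-68.4 -43.1  10. ] [-68.4  46.3  10. ]
195 226 323 [-58.2 -42.6  10. ] [-58.2  46.7  10. ]
205 226 322 [-48.8 -43.   10. ] [-48.8  46.2  10. ]
wrist7 [277. 139.] 8803 tilt 36.1 uphill az 11.8 z 84.4 132.6
   x [-146.1  -85.8] y [-17.9  25.7] z at x pct 129.5 87.1
side7 [242. 287.] 765 tilt 36.2 uphill az 12.5 z 84.2 146.7
   x [-147.1  -68. ] y [-19.9  24.5] z at x pct 142.8 87.5
```

```bash
python3 -m pendant '[[[3,0,-8,0],[4,0,-14,0],[3,0,-14,0],[0,0,-14,0],[0,0,-12,0],[0,0,-8,0],[0,0,-4,0],[0,0,0,0]]]' && python3 -m pendant '[[[0,0,-3,0],[1.5,0.3,-3,0],[2,0.4,-3.2,0],[2,0.4,-3.2,0],[2,0.5,-3.2,0],[2,0.4,-3.2,0],[2,0.4,-3.2,0],[1.5,0.3,-2.5,0]]]' - 30 ; python3 look.py 8 side wrist scene;  python3 - <<'E'
from h import *
O=np.array([529.1,-243.3])
white("wrist8",-5,90,(350,560,-330,-150),O,11.7)
white("side8",-5,90,(350,560,-330,-150),O,11.7)
a=cv2.imread("pics/side8.png")[210:330,200:360]; cv2.imwrite("pics/c8.png",cv2.resize(a,(640,480)))
E
```

```text
t: 12.9
eef_pos: [489.4, -252.3, 61.3]
ee_rot: [0.319, -3.124, -0.001]
wrist_force: [0.2, 0.2, -2.2]
grip_width: 44.3
t: 13.7
eef_pos: [503.3, -249.9, 37.5]
ee_rot: [-0.32, 3.125, -0.001]
wrist_force: [2.3, 0.7, 2.7]
grip_width: 44.6
13.85 [ 502.8 -249.8   37.4] yaw -168.32 z [-0. -0. -1.] F [1.62 0.29 1.71] 44.3 [-0.6   0.28  1.83 -0.    1.03 -2.38]
wrist8 [277. 128.] 12155 tilt 25.2 uphill az 11.8 z 4.9 42.4
   x [-133.1  -62.1] y [-21.7  22. ] z at x pct 40.5 8.2
side8 [253. 309.] 720 tilt 25.2 uphill az 12.0 z 7.6 51.6
   x [-133.5  -44.9] y [-24.5  20.4] z at x pct 48.6 10.0
```

View pics/c8.png

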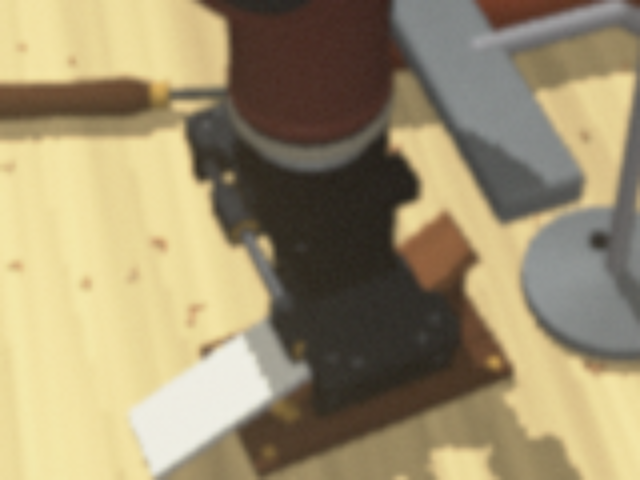

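```bash
python3 -m pendant '[[[0.8,0.2,-2,0],[0.8,0.1,-2,0],[0,0,-0.5,0],[0,0,0,0],[0,0,0,0],[0,0,0,0],[0,0,0,0],[0,0,0,0]]]' - 10; python3 look.py 9 side ;  python3 - <<'E'
from h import *
O=np.array([529.1,-243.3])
white("side9",-5,90,(350,560,-330,-150),O,11.7)
E
```

```text
t: 14.65
eef_pos: [504.1, -249.5, 32.9]
ee_rot: [0.319, -3.125, -0.0]
wrist_force: [-0.7, 0.1, -1.4]
grip_width: 45.0
14.7 [ 504.2 -249.5   32.9] yaw -168.33 z [-0.  0. -1.] F [-1.02  0.43  0.14] 45.1 [-0.6   0.29  1.83 -0.    1.02 -2.37]
side9 [252. 310.] 734 tilt 23.0 uphill az 12.6 z 6.5 48.4
   x [-134.4  -44.8] y [-24.2  20.1] z at x pct 45.4 9.8
```

```bash
python3 -m pendant '[[[0,0,0,0],[0,0,0,0],[0,0,0,0],[0,0,0,0],[0,0,0,0],[0,0,0,0],[0,0,0,0],[0,0,0,0]]]' 0.68 10; python3 look.py 10 side wrist ;  python3 - <<'E'
from h import *
O=np.array([529.1,-243.3])
white("side10",-5,90,(350,560,-330,-150),O,11.7)
white("wrist10",-5,90,(350,560,-330,-150),O,11.7)
a=cv2.imread("pics/side10.png")[210:330,200:360]; cv2.imwrite("pics/c10.png",cv2.resize(a,(640,480)))
E
```

```text
t: 15.5
eef_pos: [504.4, -249.5, 33.0]
ee_rot: [0.319, -3.125, -0.0]
wrist_force: [-0.1, -0.2, -0.1]
grip_width: 59.1
15.6 [ 504.4 -249.5   33. ] yaw -168.33 z [-0. -0. -1.] F [ 0.25 -0.11 -0.13] 59.2 [-0.6   0.29  1.83 -0.    1.02 -2.37]
side10 [252. 310.] 727 tilt 22.4 uphill az 12.6 z 7.4 47.5
   x [-134.5  -47.5] y [-24.5  20.5] z at x pct 44.5 9.6
wrist10 [277. 125.] 12844 tilt 22.2 uphill az 11.9 z 5.7 39.2
   x [-133.9  -61.1] y [-21.7  22. ] z at x pct 37.2 8.5
```

View pics/c10.png

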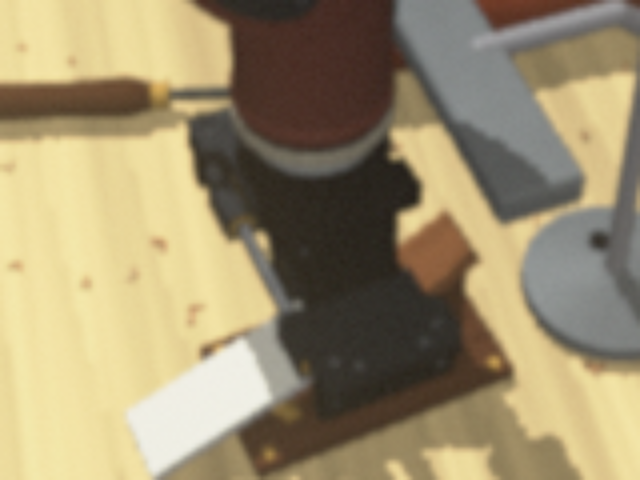

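The hone leans stably at 22°, white face up. Now I'll re-grip it lower down.

```bash
python3 -m pendant '[[[0,0,6,0],[0,0,16,0],[0,0,22,0],[-5,-1,10,0],[-15,-3,2,0],[-20,-4,0,0],[-18,-4,0,0],[-12.5,-2.6,0,0]]]' && python3 -m pendant '[[[0,0,0,0],[0,0,-10,0],[0,0,-20,0],[0,0,-22,0],[0,0,-18,0],[0,0,-10,0],[0,0,-4,0],[0,0,0,0]]]'; python3 look.py 11 wrist scene
```

```text
t: 16.4
eef_pos: [432.8, -264.4, 89.7]
ee_rot: [-0.319, 3.125, -0.001]
wrist_force: [0.2, 0.7, 0.6]
grip_width: 59.1
t: 17.2
eef_pos: [434.0, -263.9, 4.6]
ee_rot: [0.32, -3.125, -0.001]
wrist_force: [0.1, -0.5, 0.1]
grip_width: 59.2
17.3 [ 434.6 -264.6    5.7] yaw -168.32 z [ 0.001 -0.001 -1.   ] F [-0.08  0.24 -0.1 ] 59.3 [-0.7   0.22  1.98  0.    0.94 -2.48]
```

```bash
python3 -m pendant '[[[0,0,-1.5,0],[0,0,0,0],[0,0,0,0],[0,0,0,0],[0,0,0,0],[0,0,0,0],[0,0,0,0],[0,0,0,0]]]' 0.3 50; python3 look.py 12 scene side; python3 - <<'E'
from h import *
a=cv2.imread("pics/side12.png")[200:330,190:360];b=cv2.imread("pics/scene12.png")[180:340,80:290]
cv2.imwrite("pics/c12.png",cv2.hconcat([cv2.resize(a,(392,300)),cv2.resize(b,(394,300))]))
white("scene12",-5,90,(350,560,-330,-150),np.array([529.1,-243.3]),11.7)
E
```

```text
t: 18.1
eef_pos: [434.2, -264.3, 3.9]
ee_rot: [-0.319, 3.125, -0.001]
wrist_force: [-0.6, 0.2, 6.5]
grip_width: 44.3
18.2 [ 434.2 -264.3    3.9] yaw -168.33 z [ 0. -0. -1.] F [0.34 0.12 5.75] 44.4 [-0.7   0.22  1.98  0.    0.94 -2.48]
scene12 [159. 243.] 38 tilt 28.8 uphill az 9.7 z 11.1 20.0
   x [-125.  -116.2] y [-13.8  18.8] z at x pct 19.0 13.7
```

View pics/c12.png

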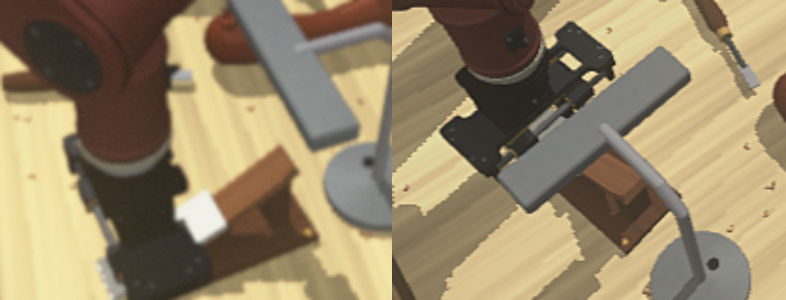

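```bash
python3 -m pendant '[[[0,0,3,0],[0,0,6,0],[0,0,10,0],[0,0,14,0],[0,0,14,0],[0,0,14,0],[0,0,10,0],[0,0,4,0]]]' && python3 -m pendant '[[[4,1,0,0],[9,2,0,0],[12,2.4,0,0],[13,2.7,0,0],[13,2.7,0,0],[12,2.4,0,0],[7,1.5,0,0],[3.2,0.5,0,0]]]'; python3 look.py 13 wrist side scene; python3 - <<'E'
from h import *
O=np.array([529.1,-243.3])
for n in ["wrist13","side13","scene13"]: white(n,20,150,(380,660,-330,-150),O,11.7)
a=cv2.imread("pics/side13.png")[200:330,190:360];b=cv2.imread("pics/scene13.png")[180:340,80:290]
cv2.imwrite("pics/c13.png",cv2.hconcat([cv2.resize(a,(392,300)),cv2.resize(b,(394,300))]))
E
```

```text
t: 19.0
eef_pos: [434.7, -264.9, 80.5]
ee_rot: [-0.319, 3.123, -0.003]
wrist_force: [-0.1, -0.6, -2.0]
grip_width: 44.1
t: 19.8
eef_pos: [508.0, -248.6, 78.4]
ee_rot: [0.321, -3.125, -0.0]
wrist_force: [0.0, -0.5, -1.6]
grip_width: 44.4
19.95 [ 506.9 -248.8   78.3] yaw -168.32 z [-0.001  0.    -1.   ] F [-0.5   0.69 -1.43] 44.5 [-0.6   0.23  1.81 -0.    1.11 -2.37]
wrist13 [277. 197.] 398 tilt 39.8 uphill az 11.8 z 80.1 84.3
   x [-59.3 -56.4] y [-21.7  21.6] z at x pct 82.9 82.9
side13 [310. 259.] 190 tilt 21.1 uphill az 14.2 z 120.7 132.5
   x [36.8 59.5] y [-24.   20.4] z at x pct 130.4 123.0
scene13 [195. 269.] 239 tilt 22.5 uphill az 11.1 z 114.3 133.4
   x [18.9 59.2] y [-23.    9.5] z at x pct 131.8 115.8
```

View pics/c13.png

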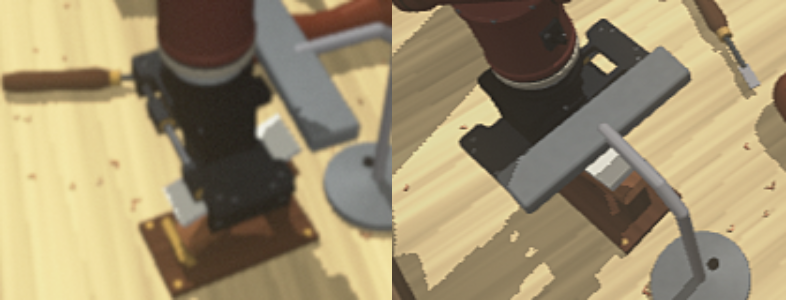

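View pics/wrist13.png

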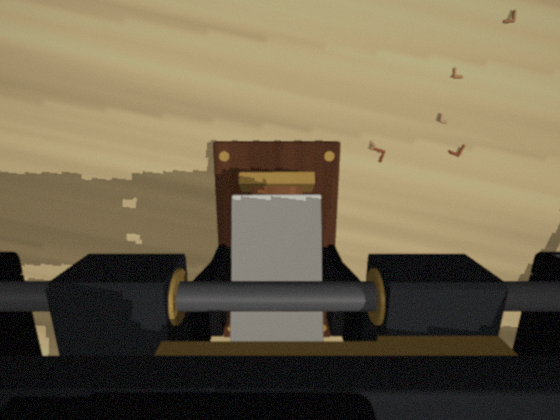

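```bash
python3 - <<'E'
from h import *
p,d,K,T=load("wrist13"); W=cloud(d,K,T); O=np.array([529.1,-243.3]);a=np.radians(11.7);e=np.array([np.cos(a),np.sin(a)]);f=np.array([-e[1],e[0]])
for r in range(166,197,2): print(r,p[r,277],W[r,277,2].round(1),((W[r,277,:2]-O)@e).round(1))
hsv=cv2.cvtColor(p,cv2.COLOR_BGR2HSV); 
r=182; c=[i for i in range(220,340) if 14<hsv[r,i,0]<32 and hsv[r,i,1]>110 and hsv[r,i,2]>90]; print(c[0],c[-1])
for i in(c[0]-.5,c[-1]+.5): print(((ray(i,r,29,K,T)[:2]-O)@f).round(1))
E
```

```text
166 [23 42 64] 10.0 -63.8
168 [ 8 21 46] 9.8 -62.3
170 [21 28 50] 9.0 -60.8
172 [ 54 108 136] 27.6 -62.2
174 [ 65 128 156] 28.4 -61.0
176 [ 71 126 157] 27.8 -59.6
178 [ 67 128 157] 28.8 -58.4
180 [ 67 127 157] 29.6 -57.2
182 [ 70 129 155] 29.3 -55.8
184 [ 46  89 112] 30.5 -54.7
186 [ 46  79 109] 26.7 -52.6
188 [ 47  75 113] 26.1 -51.1
190 [ 49  76 116] 26.8 -49.9
192 [ 48  75 116] 27.6 -48.7
194 [ 99 114 130] 29.3 -47.7
196 [163 173 174] 81.3 -58.3
239 315
-24.9
26.2
```

```bash
python3 - <<'E'
from h import *
p,d,K,T=load("wrist13"); W=cloud(d,K,T); O=np.array([529.1,-243.3]);a=np.radians(11.7);e=np.array([np.cos(a),np.sin(a)]);f=np.array([-e[1],e[0]])
for r in range(136,150,1): print(r,p[r,277],W[r,277,2].round(1),((W[r,277,:2]-O)@e).round(1))
for u,v in((223,156),(329,156)):
    print(p[v-1:v+2,u].tolist(),[((ray(u,v,10,K,T)[:2]-O)@g).round(1) for g in(e,f)])
for n in("side0","side10","scene0"):
    p,d,K,T=load(n);W=cloud(d,K,T);hsv=cv2.cvtColor(p,cv2.COLOR_BGR2HSV).astype(int)
    x=(W[...,:2]-O)@e;y=(W[...,:2]-O)@f
    m=(hsv[...,0]>14)&(hsv[...,0]<32)&(hsv[...,1]>100)&(W[...,2]>18)&(W[...,2]<45)&(abs(y)<28)&(x<-40)&(x>-90)
    print(n,m.sum()); 
    if m.sum()>10:
        for lo in range(-72,-48,3):
            k=m&(x>=lo)&(x<lo+3)
            if k.sum(): print(lo,k.sum(),W[k][:,2].mean().round(1))
    m=(W[...,2]>30)&(W[...,2]<97)&(abs(y)<15)&(x>-55)&(x<60)
    if n!="side10":
        A=np.c_[x[m],np.ones(m.sum())]; s=np.linalg.lstsq(A,W[m][:,2],rcond=None)[0]; r=W[m][:,2]-A@s; k=abs(r)<4; s=np.linalg.lstsq(A[k],W[m][k,2],rcond=None)[0]; print(n,"ramp z=",s.round(3))
E
```

```text
136 [123 164 185] 0.2 -84.2
137 [123 165 183] 0.8 -83.5
138 [124 164 184] -0.7 -82.7
139 [119 156 176] -0.9 -82.0
140 [ 86 117 134] 0.1 -81.3
141 [43 60 78] 6.6 -81.0
142 [29 41 62] 10.1 -80.5
143 [20 37 63] 9.9 -79.8
144 [29 41 69] 10.8 -79.2
145 [25 41 69] 10.9 -78.5
146 [29 44 72] 10.6 -77.8
147 [32 42 71] 10.7 -77.2
148 [25 41 71] 12.0 -76.6
149 [31 39 71] 10.8 -75.8
[[70, 133, 163], [70, 131, 161], [72, 133, 163]] [np.float64(-70.8), np.float64(-37.5)]
[[72, 134, 165], [76, 136, 166], [74, 133, 165]] [np.float64(-70.9), np.float64(37.4)]
side0 110
-63 28 29.3
-60 29 30.5
-57 27 30.0
-54 14 26.3
-51 4 23.9
side0 ramp z= [ 0.552 57.296]
side10 15
-63 1 30.9
-60 3 26.7
-57 2 24.4
-54 6 23.2
-51 3 20.0
scene0 0
scene0 ramp z= [ 0.51  59.004]
```

```bash
python3 - <<'E'
from h import *
O=np.array([529.1,-243.3]);a=np.radians(11.7);e=np.array([np.cos(a),np.sin(a)]);f=np.array([-e[1],e[0]])
for n in("side13","scene13","side0","scene0"):
    p,d,K,T=load(n);W=cloud(d,K,T)
    x=(W[...,:2]-O)@e;y=(W[...,:2]-O)@f;z=W[...,2]
    for lo in range(120,360,20):
        m=(z>lo)&(z<lo+20)&(abs(y)<110)&(x>-130)&(x<110)
        s=np.sort(x[m]); 
        if len(s)>5:
            h=np.histogram(s,bins=range(-70,90,10))[0]; print(n,lo,h)
E
```

```text
side13 120 [ 0  0  0 12  1  0  0  0  0  0 21 92 96 11  0]
side13 140 [ 0 50 22 20 16 12 12 16  8  0  0  0  0  0  0]
side13 160 [  0 272 150  15  14  15  16  14  30   0   0   0   0   0   0]
side13 180 [  0 137 305 159 126 132 123 103  42   0   0   0   0   0   0]
side13 200 [ 0  0 70 35 35 29 34  8  0  0  0  0  0  0  0]
side13 220 [  0   3  25  37  45  37  37   5   1 128 105  49  52  33  13]
side13 240 [  0 174 109  84  72  66  79  88  45  39 220 264 291 299 119]
side13 260 [ 2 27 35 29 24 25 14  4  0  0  0  0  0  0  0]
side13 280 [ 10 103  64  54  45  43  35  29   7   0   0   0   0   0   0]
side13 300 [ 0 87 59 48 48 44 31 19  6  0  0  0  0  0  0]
side13 320 [ 0 89 63 56 48 42 34 21  5 13  2  0  0  0  0]
side13 340 [ 0 59 64 58 53 43 39 25  0  3  0  0  0  0  0]
scene13 120 [ 0  0  0  0  0  0  0  0  0  8 64 68 85 15  0]
scene13 160 [ 0  3 26 37 55 30  0  0  0  0  0  0  0  0  0]
scene13 180 [  5 131 229 208 206 212 244 228   0   0   0   0   0   0   0]
scene13 200 [  0   0   4   8   8   9 173  43   0   0   0   0   0   0   0]
scene13 220 [  0   0   5  17  16  14  20   3   5  18  83  84  94 254 351]
scene13 240 [  2  50  48  53  41  61  96 201 218  56 376 511 515 477 200]
scene13 260 [ 0  0  0  0  1  5 16 61 26  0  0  0  0  0  0]
scene13 280 [  0   0   2   6  18  31  57 106 201   0   0   0   0   0   0]
scene13 300 [  0   0   0   0   9  27  44 100 141   0   0   0   0   0   0]
scene13 320 [  0   0   0   0  11  26  50 107 136  40   0   0   0   0   0]
scene13 340 [  0   0   0   0  12  26  49 103 222   4   0   0   0   0   0]
side0 220 [  0   0   0   0   0   0   0   0   0 131 182  46  52  35  17]
side0 240 [  0   0   0   0   0   0   0   0   0  40 254 342 323 314 114]
scene0 220 [  0   0   0   0   0   0   0   0   0  33  88  89  91 268 364]
scene0 240 [  0   0   0   0   0   0   0   0   0  45 366 497 523 466 182]
```

```bash
python3 - <<'E'
from h import *
O=np.array([529.1,-243.3]);a=np.radians(11.7);e=np.array([np.cos(a),np.sin(a)]);f=np.array([-e[1],e[0]])
for n in("side0","scene0","side13","scene13"):
    p,d,K,T=load(n);W=cloud(d,K,T)
    x=(W[...,:2]-O)@e;y=(W[...,:2]-O)@f;z=W[...,2]
    for lo in range(-100,100,25):
        m=(z>222)&(z<250)&(y>lo)&(y<lo+25)&(x>(21 if "13" in n else -50))&(x<100)
        if m.sum()>5:print(n,lo,np.percentile(x[m],[1,5,95,99]).round(1),m.sum())
for n in("side13","scene13"):
    p,d,K,T=load(n);W=cloud(d,K,T)
    x=(W[...,:2]-O)@e;y=(W[...,:2]-O)@f;z=W[...,2]
    for lo in range(240,330,15):
        m=(z>lo)&(z<lo+15)&(abs(y)<60)&(x<22)&(x>-100); print(n,lo,x[m].max().round(1) if m.any() else 0, np.percentile(y[m],[1,99]).round() if m.any() else 0)
E
```

```text
side0 -100 [24.4 25.3 64.3 67.1] 343
side0 -75 [25.9 26.8 67.  68.8] 265
side0 -50 [27.8 28.4 68.6 70.8] 239
side0 -25 [29.9 30.7 94.  98. ] 317
side0 0 [31.5 32.2 72.6 75.1] 209
side0 25 [33.3 34.2 74.  76.5] 207
side0 50 [35.2 36.  75.3 77.9] 189
side0 75 [37.  37.2 77.7 79.6] 83
scene0 -100 [25.1 28.2 67.8 68.4] 456
scene0 -75 [27.  29.8 69.5 70.3] 437
scene0 -50 [28.4 31.2 71.3 72. ] 423
scene0 -25 [31.2 34.1 94.2 98.8] 484
scene0 0 [32.5 35.1 74.9 75.4] 384
scene0 25 [34.6 37.1 77.  77.7] 371
scene0 50 [36.2 38.7 78.9 79.4] 361
scene0 75 [37.9 40.5 79.6 80.3] 171
side13 -100 [24.2 25.  64.6 67.1] 342
side13 -75 [25.9 26.6 67.1 68.8] 258
side13 -50 [27.7 28.5 68.3 70.5] 241
side13 -25 [29.8 30.5 94.3 99.3] 311
side13 0 [31.4 32.4 72.1 74.5] 206
side13 25 [39.5 43.5 75.1 76.7] 142
side13 50 [52.2 54.2 77.  78.7] 89
side13 75 [63.4 64.1 78.6 79.3] 24
scene13 -100 [25.5 28.2 67.7 68.5] 458
scene13 -75 [26.9 30.1 69.6 70.5] 437
scene13 -50 [28.8 31.1 71.4 72. ] 424
scene13 -25 [30.7 34.  94.  98.5] 482
scene13 0 [32.8 35.1 75.  76.1] 382
scene13 25 [34.6 37.  76.8 78.1] 375
scene13 50 [36.5 38.5 78.8 79.5] 359
scene13 75 [37.8 40.6 79.7 80. ] 174
side13 240 17.2 [-53.   3.]
side13 255 12.5 [-39.   7.]
side13 270 10.6 [-41.   8.]
side13 285 16.4 [-41.  13.]
side13 300 13.4 [-40.   3.]
side13 315 21.0 [-40.   6.]
scene13 240 15.9 [-51.  19.]
scene13 255 16.4 [-38.  28.]
scene13 270 17.3 [-41.  31.]
scene13 285 17.6 [-40.  34.]
scene13 300 16.0 [-39.  31.]
scene13 315 19.7 [-39.  29.]
```

```bash
python3 -m pendant '[[[1.5,0.3,0,0],[2,0.4,-2,0],[1.3,0.3,-4,0],[0,0,-6,0],[0,0,-6,0],[0,0,-4,0],[0,0,-3,0],[0,0,-1,0]]]' - 20 && python3 -m pendant '[[[0,0,-2,0],[0,0,-2,0],[0,0,-2,0],[0,0,-2,0],[0,0,-2,0],[0,0,-1,0],[0,0,0,0],[0,0,0,0]]]'; python3 look.py 14 wrist side scene; python3 - <<'E'
from h import *
O=np.array([529.1,-243.3])
for n in ["wrist14","side14","scene14"]: white(n,20,150,(380,660,-330,-150),O,11.7,vmin=90)
a=cv2.imread("pics/side14.png")[200:330,190:360];b=cv2.imread("pics/scene14.png")[180:340,80:290]
cv2.imwrite("pics/c14.png",cv2.hconcat([cv2.resize(a,(392,300)),cv2.resize(b,(394,300))]))
E
```

```text
t: 20.75
eef_pos: [511.5, -247.7, 51.9]
ee_rot: [0.319, -3.125, -0.001]
wrist_force: [0.0, -1.0, -2.1]
grip_width: 44.7
t: 21.55
eef_pos: [511.9, -248.0, 41.6]
ee_rot: [0.319, -3.125, 0.0]
wrist_force: [-0.1, -0.8, -0.2]
grip_width: 45.0
21.7 [ 511.9 -248.    41.6] yaw -168.33 z [-0. -0. -1.] F [-0.01 -0.49  0.45] 44.8 [-0.59  0.29  1.81 -0.    1.04 -2.36]
wrist14 [276. 238.] 7570 tilt 26.8 uphill az 11.9 z 40.9 63.3
   x [-53.9 -16.2] y [-22.   21.8] z at x pct 60.9 42.6
side14 [310. 269.] 57 tilt 50.2 uphill az -164.3 z 92.4 136.9
   x [17.4 55. ] y [-52.7  18.6] z at x pct 93.1 136.5
scene14 [197. 273.] 460 tilt 26.4 uphill az 12.2 z 67.9 103.5
   x [-3.5 61.5] y [-24.   18.2] z at x pct 100.4 69.8
```

View pics/c14.png

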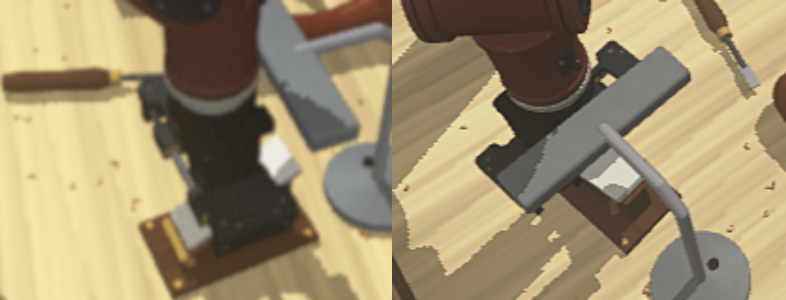

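View pics/wrist14.png

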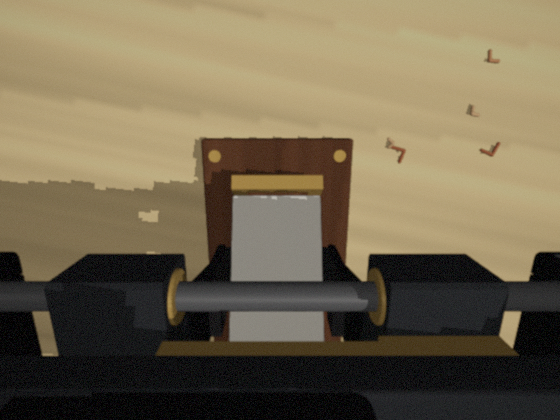

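```bash
python3 -m pendant '[[[0,0,-1,0],[0,0,-1,0],[0,0,-1,0],[0,0,-1,0],[0,0,-0.5,0],[0,0,-0.5,0],[0,0,0,0],[0,0,0,0]]]' - 15; python3 look.py 15 wrist scene; python3 - <<'E'
from h import *
O=np.array([529.1,-243.3])
for n in ["wrist15","scene15"]: white(n,20,150,(380,660,-330,-150),O,11.7,vmin=90)
cv2.imwrite("pics/c15.png",cv2.resize(cv2.imread("pics/wrist15.png")[120:280,180:380],(750,600)))
E
```

```text
t: 22.5
eef_pos: [511.8, -247.9, 36.5]
ee_rot: [0.319, -3.125, -0.0]
wrist_force: [-0.2, 1.0, -0.7]
grip_width: 44.9
22.6 [ 511.8 -247.9   36.5] yaw -168.33 z [-0.  0. -1.] F [-0.21  0.13 -0.22] 44.7 [-0.59  0.3   1.81 -0.    1.03 -2.36]
wrist15 [276. 239.] 7433 tilt 29.8 uphill az 12.0 z 33.9 57.3
   x [-53.  -16.2] y [-21.8  21.9] z at x pct 55.8 35.7
scene15 [197. 273.] 444 tilt 29.1 uphill az 12.7 z 62.1 101.0
   x [-6.1 59.7] y [-23.8  18.4] z at x pct 99.6 65.7
```

View pics/c15.png

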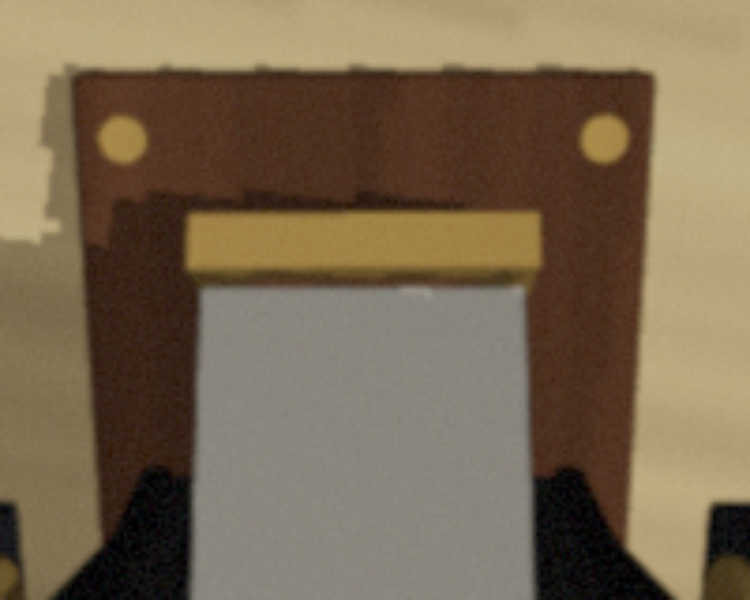

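```bash
python3 -m pendant '[[[0,0,-0.7,0],[-0.5,-0.1,-0.3,0],[-0.5,-0.1,-0.3,0],[-0.5,-0.1,-0.3,0],[-0.5,-0.1,-0.3,0],[-0.5,-0.1,-0.3,0],[0,0,0,0],[0,0,0,0]]]' - 15; python3 look.py 16 wrist scene; python3 - <<'E'
from h import *
O=np.array([529.1,-243.3])
for n in ["wrist16","scene16"]: white(n,20,150,(380,660,-330,-150),O,11.7,vmin=90)
cv2.imwrite("pics/c16.png",cv2.resize(cv2.imread("pics/wrist16.png")[120:280,180:380],(750,600)))
E
```

```text
t: 23.4
eef_pos: [509.6, -248.7, 34.6]
ee_rot: [-0.319, 3.125, -0.001]
wrist_force: [-1.2, -0.4, 5.3]
grip_width: 44.3
23.5 [ 509.6 -248.8   34.6] yaw -168.33 z [ 0.    -0.001 -1.   ] F [-0.85 -1.48  5.12] 44.9 [-0.59  0.29  1.82 -0.    1.03 -2.37]
wrist16 [276. 239.] 7423 tilt 30.1 uphill az 11.9 z 31.6 55.8
   x [-55.2 -18.6] y [-22.3  21.5] z at x pct 54.1 33.7
scene16 [196. 273.] 431 tilt 29.7 uphill az 12.1 z 62.3 100.0
   x [-5.5 56.4] y [-24.3  18.8] z at x pct 97.9 65.0
```

View pics/c16.png

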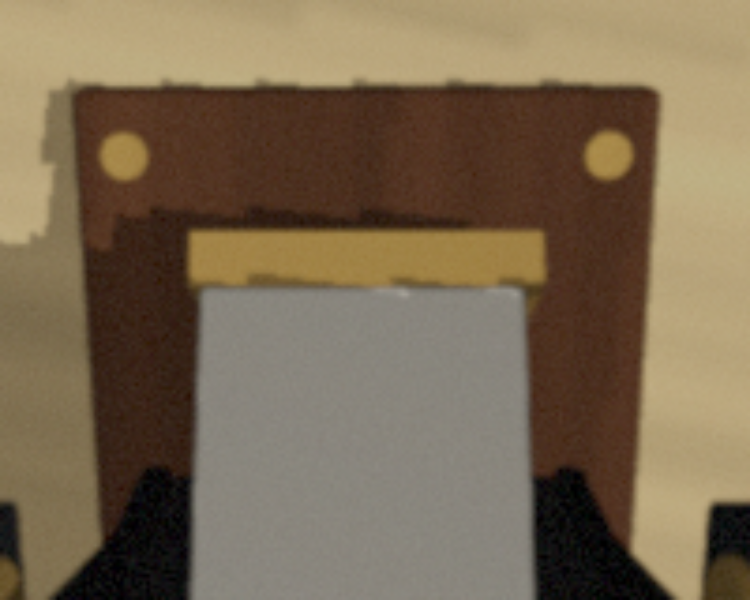

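```bash
python3 -m pendant '[[[-0.4,-0.1,0,0],[-0.4,-0.1,-0.2,0],[-0.4,-0.1,-0.2,0],[-0.4,-0.1,-0.2,0],[0,0,0,0],[0,0,0,0],[0,0,0,0],[0,0,0,0]]]' - 15; python3 look.py 17 wrist; python3 - <<'E'
from h import *
O=np.array([529.1,-243.3])
for n in ["wrist17"]: white(n,20,150,(380,660,-330,-150),O,11.7,vmin=90)
cv2.imwrite("pics/c17.png",cv2.resize(cv2.imread("pics/wrist17.png")[120:280,180:380],(750,600)))
E
```

```text
t: 24.3
eef_pos: [508.9, -248.7, 34.3]
ee_rot: [-0.319, 3.123, -0.001]
wrist_force: [3.5, 1.7, 5.2]
grip_width: 44.7
24.35 [ 508.9 -248.7   34.3] yaw -168.33 z [ 0.002 -0.    -1.   ] F [2.96 1.13 5.69] 45.1 [-0.59  0.29  1.82  0.    1.02 -2.37]
wrist17 [276. 239.] 7418 tilt 30.1 uphill az 12.0 z 30.5 55.2
   x [-55.9 -19.3] y [-22.   21.7] z at x pct 53.6 33.3
```

View pics/c17.png

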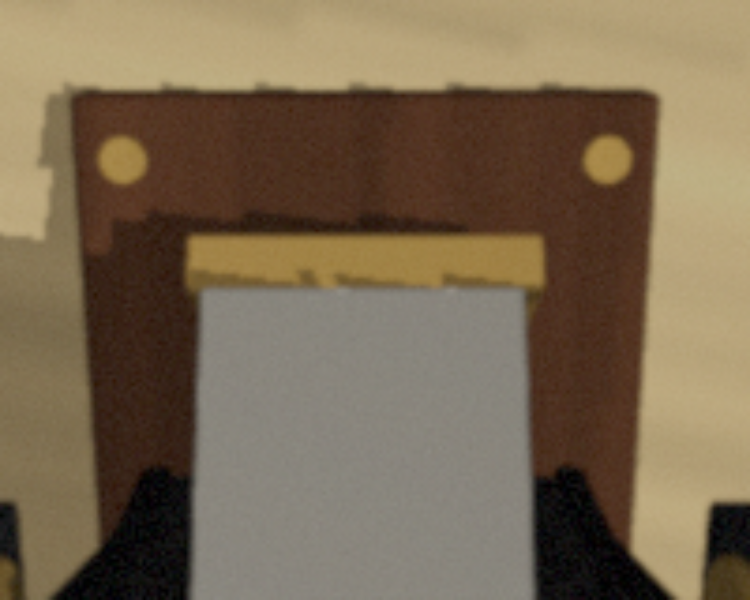

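The hone now reads 30.1°, and there is a 3 N reaction uphill, so it is against the stop. Releasing.

```bash
python3 -m pendant '[[[0,0,0,0],[0,0,0,0],[0,0,0,0],[0,0,0,0],[0,0,0,0],[0,0,0,0],[0,0,0,0],[0,0,0,0]]]' 0.68 15 && python3 -m pendant '[[[0,0,3,0],[0,0,8,0],[0,0,14,0],[0,0,16,0],[-4,-1,16,0],[-10,-2,14,0],[-20,-4,10,0],[-25,-5,5,0]]]' && python3 -m pendant '[[[-30,-6,5,0],[-30,-6,10,0],[-25,-6,10,0],[-15,-3,5,0],[-5,-1,0,0],[0,0,0,0],[0,0,0,0],[0,0,0,0]]]'; python3 look.py 18 wrist scene side; python3 - <<'E'
from h import *
O=np.array([529.1,-243.3])
for n in ["wrist18","scene18","side18"]: white(n,20,150,(380,660,-330,-150),O,11.7,vmin=90)
a=cv2.imread("pics/side18.png")[200:330,190:360];b=cv2.imread("pics/scene18.png")[180:340,80:290]
cv2.imwrite("pics/c18.png",cv2.hconcat([cv2.resize(a,(392,300)),cv2.resize(b,(394,300))]))
E
```

```text
t: 25.15
eef_pos: [507.8, -248.9, 33.8]
ee_rot: [0.319, -3.125, 0.0]
wrist_force: [0.1, -0.1, -0.7]
grip_width: 59.4
t: 25.95
eef_pos: [449.5, -261.7, 122.7]
ee_rot: [-0.321, 3.122, -0.005]
wrist_force: [-0.5, -0.7, 0.2]
grip_width: 58.8
t: 26.75
eef_pos: [344.3, -282.5, 149.6]
ee_rot: [0.321, -3.125, -0.001]
wrist_force: [0.6, 0.4, 0.6]
grip_width: 59.3
26.9 [ 344.1 -282.5  149.4] yaw -168.28 z [-0.     0.001 -1.   ] F [-0.34  0.12  0.4 ] 59.4 [-0.86 -0.15  2.05  0.    1.24 -2.64]
wrist18 [276. 337.] 312 tilt 29.0 uphill az 12.4 z 31.4 37.8
   x [-56.4 -49.9] y [-22.   22.2] z at x pct 34.9 33.5
scene18 [196. 273.] 434 tilt 29.5 uphill az 11.5 z 61.2 100.2
   x [-7.8 56.2] y [-24.   18.7] z at x pct 97.5 64.1
side18 [290. 285.] 935 tilt 30.0 uphill az 14.1 z 32.5 99.6
   x [-56.   55.3] y [-24.5  19.9] z at x pct 97.2 35.6
```

View pics/c18.png

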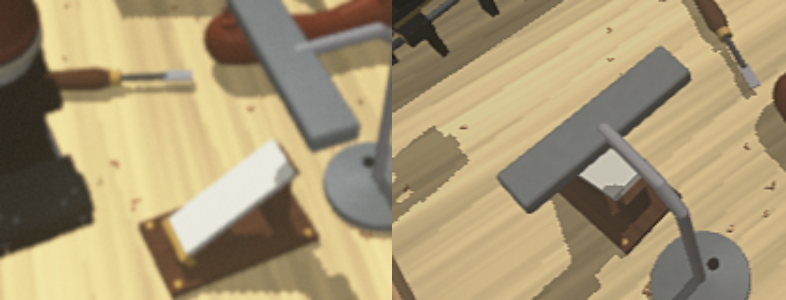

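View pics/wrist18.png

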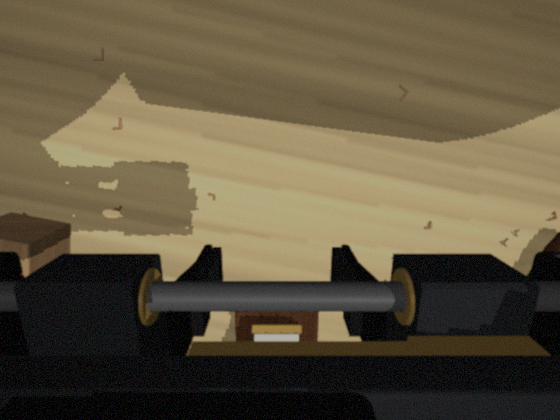

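```bash
python3 - <<'E'
from h import *
p0=load("scene0")[0];p1=load("scene18")[0]
for t,(x0,x1,y0,y1) in dict(gouge=(228,280,155,232),black=(355,395,145,195),brown=(380,428,140,188),oil=(366,396,205,248),mallet=(403,460,168,244)).items():
    a=cv2.cvtColor(p0[y0:y1,x0:x1],6).astype(int);b=cv2.cvtColor(p1[y0:y1,x0:x1],6).astype(int)
    print(t,"changed frac",(abs(a-b)>35).mean().round(3), cv2.phaseCorrelate(a.astype(np.float32),b.astype(np.float32)))
from rig import arm; s=arm.get_state(); print(s["t"],abs(s["joint_vel"]).max())
E
```

```text
gouge changed frac 0.0 ((0.012443357336298533, -0.0038915744083993786), 0.990800455433351)
black changed frac 0.034 ((-0.3367560455863732, 0.5878532370167449), 0.7720319862365723)
brown changed frac 0.0 ((-0.01920517781585218, -0.005820924978031883), 1.0097696990188625)
oil changed frac 0.003 ((-0.06498503916250264, 0.4952189090567529), 1.0263406647576225)
mallet changed frac 0.0 ((-0.02122786397772458, 0.004972560826722372), 1.0015230266253154)
26.9 0.0023794887378477637
```

```bash
python3 -c "from rig import arm; print(arm.job_done())"
```

```text
the job is handed in; nothing more can be done
None
```

The white hone is lying on the honing rest, white face up with its lower end at the brass stop. I let go of it and handed the job in at about 27 s. No verdict came back.

**What I did:** I pressed the hone's end over the scoop and it stayed leaning by itself at about 36°. I gripped the raised end, lifted it clear of the till and carried it to the rest. The arm commands can't tilt the tool, and the lamp bar blocks a straight-down placing by the upper end. So I leaned the hone over the stop with its lower end on the bench, where it held steady at 22°, and took a new grip lower down. I then pressed it flat on the ramp, slid it down until I felt about 3 N from the stop, let go and backed away.

**Last checks:**
- **Angle:** the hone's slope read 29–30° in all three cameras, against the ramp's 30°.
- **Direction:** it lies along the ramp to about 1° in the wrist and scene views. The side view read 2.4° off.
- **Sideways:** it is 0 to 3 mm off the middle, depending on the camera.
- **Other things:** the gouge, the brown hone and the mallet had not moved in the picture. The black hone's and bottle's image patches shifted by under a pixel. I put the black hone's shift down to the emptied bed next to it, but did not check either one further.
- **Lamp:** I stayed clear of it, with no contact showing in the wrist forces.

**One disagreement:** the stop measured about 4 mm further uphill than my fitted ramp origin predicted. I set the hone against the stop itself rather than the computed position. By that computed origin the hone would be about 4 mm uphill of its place, which is still inside the 6 mm limit.

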